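# Roll the transport roller up the stand with a hand board

## Task

The rubber roller lies at the low end of the sloping stand and its rubber must not be touched with the hand. Take the wooden hand board by its handle, lay its flat sole on top of the roller and, pressing lightly and never hard, roll the roller up the slope and over the low lip until, still under the board, it lies in the groove against the end stop. Then lift the board off and lay it sole down on the bench clear of the stand, leaving the other things alone.

Things in the scene. Friction and masses are not known exactly. Their poses are not given: they have to be found in the camera images.
- stand: Low roller stand, fixed, 150 x 165 mm, under 55 mm high: steel base, sloping aluminium deck between cheeks 12 mm high, 124 mm apart. Origin on the bench under the deck's hinge (low end); x level, uphill; y across; z up. The deck surface passes 14 mm above the origin, rising to +x at 0.015 to 0.11 rad: clamped firm, set anew each time, not reported. Front rib 6 mm high at x 4 to 8 mm; roller axis starts at x = 20 mm
- stand_lip (a point): Point on the bench straight below the rounded lip (bar of radius 5 mm) that lies across the deck and stands 2 mm proud of it; crest 76 mm uphill of the stand's origin, measured along the deck. Axes as the stand's
- stand_stop (a point): Point on the bench straight below the face of the end stop, 103 mm uphill of the stand's origin along the deck; the stop is 8 mm thick and 20 mm above the deck, so a board on top of the roller passes over it. In the groove between lip and stop the roller's axis is 85 to 87 mm uphill of the stand's origin. Axes as the stand's
- roller_center (a point): Centre of the lying transport roller: black rubber cylinder, 32 mm diameter, 96 mm long, steel journals to 108 mm overall, 0.2 to 0.4 kg. Its y is its axis; x and z turn as it rolls. It rolls half as far as a board that moves on it without slip. 4 to 8 N of pressing carries it over the lip; over 20 N is too hard. Contacts are hard (about 1 mm at 20 N): correct the height by the felt force
- roller: The same roller (origin at its centre)
- board_grip (a point): Middle of the handle of the wooden hand board, 30 mm above its flat sole. Plywood plate 130 (x) x 36 (y) x 8 mm, on it a bar handle 24 mm thick along x, 36 mm long along y, its top 52 mm above the sole; pinch it from above across the 24 mm, fingers on either side along x. About 0.16 kg. z up, away from the sole. Starts sole down on the bench, left of the stand
- board: The same board, origin at the centre of its sole
- cap_open: Bystander: white square plastic cap, 46 x 46 x 43 mm, origin at its underside
- spool: Bystander: solder spool standing upright, 55 mm diameter, 40 mm high, origin at its underside
- module_04: Bystander: small green circuit module, 66 x 43 x 42 mm, origin at its underside
Things that resemble listed ones, but are neither listed nor needed, are in the scene too. Of the things shaped like the roller, the black one is meant.

How it is judged:
By the outcome, as a careful person would: the job done as asked, in the order asked, and still so for the second after the job is handed in, with the robot touching nothing.
It also fails if it takes over 72 s, if anything falls off the work surface, if the arm or the gripper's body presses on something with over 40 N, if the wrist force passes 120 N, or if a joint passes its speed limit or range.

## Robot

A 6-joint arm with a two-finger parallel gripper is mounted at the origin on a cart in front of the work surface, level with it; the furniture and walls round the work are solid. World frame = base frame: x ahead of the robot, y to its left, z up, the work surface at z = 0. Lengths are in m, angles in degrees, forces in N, time in s.
With the tool pointing down it reaches from about 0.35 to 0.875 m from the base axis. Payload 4.2 kg.
Tool frame: the origin (TCP) lies midway between the tips of the shut fingers; the grasp point (between the pads) lies 19 mm behind it; z points along the fingers, y is the line along which they close (so a half turn about z gives the same grasp; the last joint's range is limited). The gripper opens to 87 mm and grips with 3 to 60 N. Pads are 19 mm wide; open, the fingers measure 117 mm over their backs; the gripper's body (75 mm by 190 mm) begins 51 mm behind the grasp point.
Start: joints at [89.301, 22.042, 0.453, 0, -68.411, -14.817], TCP at [0.167, 0.602, 0.185] pointing down, gripper open.
Joint ranges: [-179.83, 179.83], [-69.29, 118.12], [-61.27, 80.66], [-181.25, 117.63], [-171.15, -9.14], [-177.46, 177.46]. Speed limits (degrees/s): [159.86, 159.86, 180, 180, 180, 180].

## Interface

Orientations are given as [roll, pitch, yaw] about the fixed x, y, z axes, in that order (R = Rz(yaw) Ry(pitch) Rx(roll)).
In Python, from workcell import env gives the robot as it stands. The module is installed in compiled form; this text tells all that it offers. Calls block until the motion is done:
- env.goto(position, orientation): joint-space move of the TCP to a pose.
- env.move_straight(position, rotation=None, rate=0.15, force_limit=None): straight line of the TCP; rotation=None keeps the orientation; rate is the mean speed in m/s. With force_limit (N) it stops when the force on the tool has changed by that much, and returns True; else False.
- env.set_joints(angles): joint-space move.
- env.gripper_to(opening, grasp_force=None): opening from 0.0 (shut) to 1.0 (fully open); grasp_force is the grip in N (None keeps the last); returns when the fingers have stopped.
- env.dwell(seconds).
- env.inverse_kinematics(position, orientation): joint angles nearest the present ones, or None.
- env.read_state(): the state.
- env.grab_frame(name): name is "scene" or "top"; returns a dict with "image" (400x640x3 uint8, blue, green, red), "fx", "fy", "cx", "cy" (pixels), "position" and "orientation" of the camera in the world. Camera axes: x right, y up, looking along -z (the intrinsics and any distortion apply to the point x, -y, -z); pixel columns grow to the right and rows downward; lengths in m; the calibration is good to about 2 mm. A picture is of the moment at which its call begins. There is no depth.
A pose or a line that the arm cannot do raises env.Unreachable and nothing moves.
- env.close_job(): hands the job in; it is judged then, once.
Trained networks look in a picture, given as the dict that the camera call returned (one of the last four; its "shot" number tells which), for a name from the list of things; names that differ only in an ending like _2 or _b are one class to them, and where a whole thing is asked for, a point or a joint stands for the part that bears it (a point fixed in the world has none). Each returns a list of dicts, best first, with "score" (0 to 1); they miss things now and then, are a little off and sometimes report something else, mostly with a low value. They report only what shows in the picture. A call takes as long as a camera call. They do not tell look-alikes from the thing itself.
- env.search_frame(picture, thing): "xyz" ([x, y, z] in m, in world coordinates, good to about 4 mm: the middle of the surface that is visible of it).
- env.trace(picture, thing): "mask" (400x640 bool, what is visible of it).
The state is a dict: "clock": time; "joint_positions": joint angles; "qvel": joint speeds; "joint_torque": joint torques, N m; "position": TCP position; "tool_rot": TCP orientation; "force": force on the tool from outside, world axes, zero at the start; "wrist_torque": the same for the moment, N m; "opening": opening from 0.0 (shut) to 1.0 (fully open); "finger_force": force on a finger pad.
Only numpy, scipy, OpenCV 4.12 (cv2) and the standard library are available. Lean on these libraries where they do the work, as an engineer would, in place of code of your own. Each camera call takes 0.05 s, during which the arm holds its last target. There are 200 camera calls.

## Working session

There is one attempt and no reset: what is moved stays moved. The work goes in short steps, each a Python script; the robot and the scene stay as the last script left them, time stands still between calls to the robot, and variables do not carry over. Pictures are saved under pics/ and viewed, at most 10 in all, crops included, and the job is handed in when it is done.

```bash
mkdir -p pics
cat > h.py <<'E'
from workcell import env
import numpy as np, cv2
from scipy.spatial.transform import Rotation as R
def pix(f,p):
    M=R.from_euler('xyz',f['orientation'],degrees=True).as_matrix()
    c=M.T@(np.array(p)-f['position']); return f['fx']*c[0]/-c[2]+f['cx'], f['fy']*-c[1]/-c[2]+f['cy']
def ray(f,u,v,z):
    M=R.from_euler('xyz',f['orientation'],degrees=True).as_matrix()
    d=M@np.array([(u-f['cx'])/f['fx'],-(v-f['cy'])/f['fy'],-1]); o=np.array(f['position'])
    return o+d*(z-o[2])/d[2]
E
python3 - <<'E'
from h import *
for n in ['scene','top']:
    f=env.grab_frame(n); cv2.imwrite(f'pics/{n}0.png',f['image'])
    print(n,{k:v for k,v in f.items() if k!='image'})
    for t in ['stand','roller','roller_center','board','board_grip','stand_lip','stand_stop','cap_open','spool','module_04']:
        for d in env.search_frame(f,t)[:4]: print(t,np.round(d['xyz'],3),round(d['score'],2),np.round(pix(f,d['xyz'])))
print(env.read_state())
E
```

```text
scene {'fx': 441.010315588313, 'fy': 441.010315588313, 'cx': 316.4143175147239, 'cy': 207.77985667380096, 'position': array([-0.20750424, -0.75870215,  0.55343603]), 'orientation': array([ 63.75770762,  -0.68995516, -48.90260998]), 'shot': 1}
stand [0.51  0.029 0.02 ] 0.87 [269. 211.]
roller [ 0.456 -0.387  0.026] 0.86 [390. 279.]
roller_center [0.464 0.024 0.041] 0.96 [257. 210.]
board [0.494 0.235 0.013] 0.96 [216. 194.]
board_grip [0.492 0.241 0.01 ] 0.92 [215. 194.]
stand_lip [0.507 0.032 0.018] 0.65 [267. 212.]
cap_open [ 0.443 -0.227  0.033] 0.97 [326. 251.]
cap_open [0.509 0.032 0.018] 0.17 [268. 212.]
spool [0.697 0.251 0.026] 0.68 [264. 170.]
module_04 [0.719 0.026 0.024] 0.76 [320. 187.]
top {'fx': 403.51510131108984, 'fy': 403.51510131108984, 'cx': 322.3085953776684, 'cy': 199.61266419570572, 'position': array([ 0.486425  , -0.04682194,  1.0399439 ]), 'orientation': array([  7.1737766 ,  -1.50238789, -89.22008833]), 'shot': 2}
stand [0.517 0.045 0.016] 0.87 [276. 238.]
roller [0.475 0.031 0.049] 0.82 [280. 255.]
roller [ 0.467 -0.376  0.03 ] 0.7 [444. 260.]
roller_center [
[... 502 characters left out ...]
279. 256.]
{'clock': 1.1, 'joint_positions': array([ 8.93015390e+01,  2.20411629e+01,  4.52977344e-01, -1.82581169e-03,
       -6.84099708e+01, -1.48165117e+01]), 'qvel': array([-0.02290723, -0.12992154, -0.05549965,  0.04785519,  0.06620048,
       -0.01261258]), 'joint_torque': array([ 3.30411758e-04, -3.90478456e+01,  1.87625045e+01,  4.22453195e+00,
        1.54131517e-02, -2.27165026e-05]), 'position': array([0.16714336, 0.60221969, 0.18455319]), 'tool_rot': array([-1.79998652e+02,  2.11274351e-03, -1.55156444e+01]), 'force': array([-0.08385592, -0.41598957, -0.04842475]), 'wrist_torque': array([-0.06761874, -0.03000888,  0.02049243]), 'finger_force': 0.0, 'opening': 1.0025154004253107}
```

Run:
```python
import cv2
t=cv2.imread('pics/top0.png');s=cv2.imread('pics/scene0.png')
cv2.imwrite('pics/a.png',t)
cv2.imwrite('pics/b.png',cv2.resize(t[190:300,160:320],None,fx=5,fy=5,interpolation=cv2.INTER_CUBIC))
cv2.imwrite('pics/c.png',cv2.resize(s[140:250,180:340],None,fx=5,fy=5,interpolation=cv2.INTER_CUBIC))
```

```text
(no output)
```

View pics/a.png

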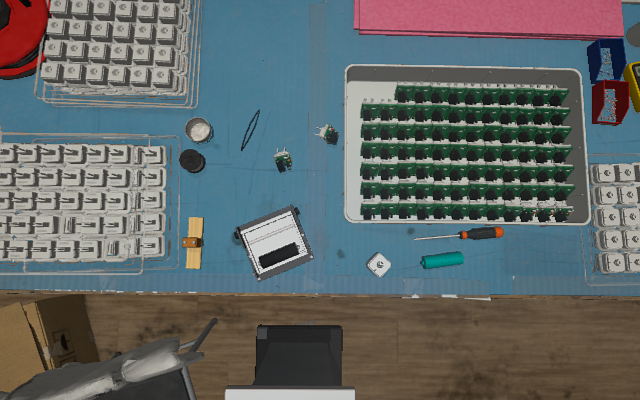

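View pics/b.png

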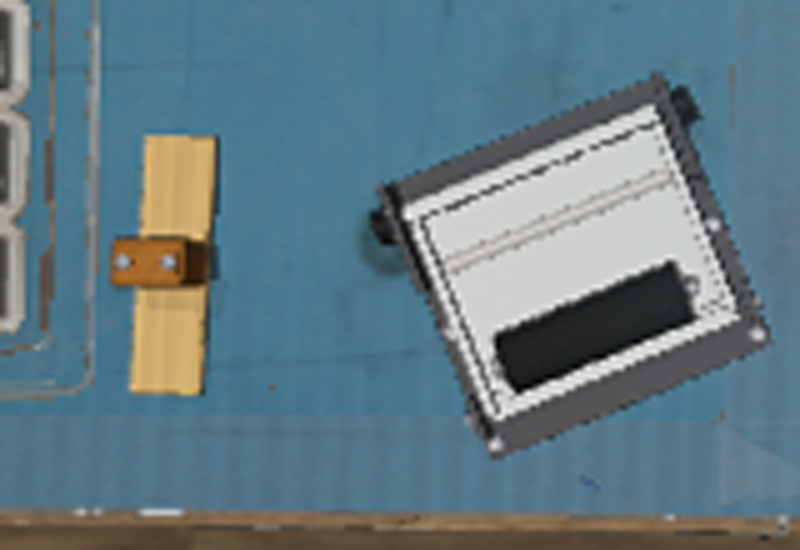

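View pics/c.png

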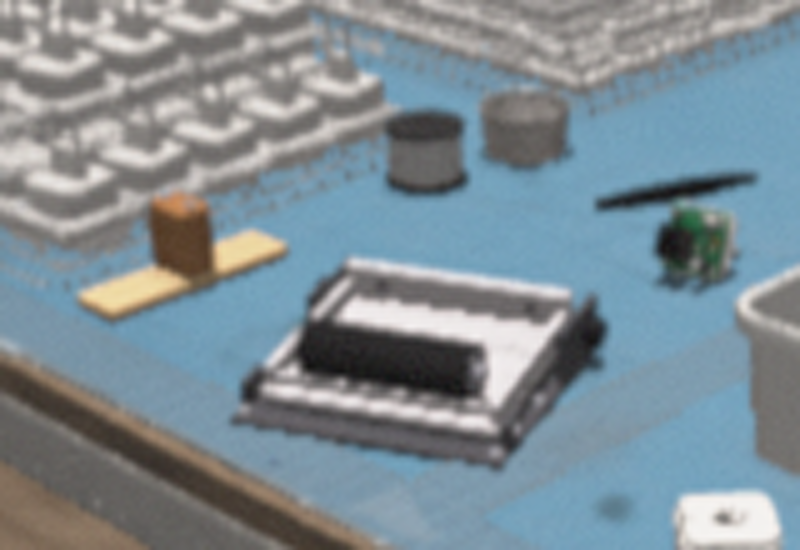

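The top view shows the black roller at (279,255) on the stand, which is the one meant. The look-alikes are the teal roller at (442,260) and the grey can at (199,130). The board handle is at (192,242) with its plate along the image vertical. The lip and stop lie up-left of the roller, so uphill is about +20° yaw.

Run:
```python
from h import *
f=env.grab_frame('top'); g=lambda c,z: ray(f,(c[0]+.5)/5-.5+160,(c[1]+.5)/5-.5+190,z)
ang=lambda a,b:np.degrees(np.arctan2(*(b-a)[[1,0]]))
P=[g(c,.008) for c in [(147,136),(217,137),(204,394),(131,393)]]
print('board c',np.mean(P,0),'yaw',ang(P[3],P[0]),ang(P[2],P[1]),'len',np.linalg.norm(P[3]-P[0]),np.linalg.norm(P[1]-P[0]))
a,b=g((447,266),.021),g((672,178),.021); print('lip mid',(a+b)/2,'yaw',ang(b,a)-90,np.linalg.norm(a-b))
a,b=g((400,207),.032),g((655,105),.032); print('far',(a+b)/2,ang(b,a)-90)
Q=[g(c,.004) for c in [(380,190),(660,75),(768,340),(495,455)]]
print('base',np.mean(Q,0),[ang(Q[1],Q[0])-90,ang(Q[2],Q[3])-90,ang(Q[3],Q[0]),ang(Q[2],Q[1])],np.linalg.norm(Q[1]-Q[0]),np.linalg.norm(Q[2]-Q[1]))
for n in ['roller','board']:
  for d in env.trace(f,n)[:2]:
    m=d['mask'].astype(np.uint8); r=cv2.minAreaRect(np.argwhere(m)[:,::-1].astype(np.float32)); bx=cv2.boxPoints(r)
    z=.031 if n=='roller' else .008
    W=[ray(f,u,v,z) for u,v in bx]; print(n,d['score'],np.mean(W,0),[ang(W[i],W[(i+1)%4]) for i in range(2)],[np.linalg.norm(W[i]-W[(i+1)%4]) for i in range(2)])
# dark pixels of roller in crop
im=f['image'][235:278,250:308]; m=(im.max(2)<50).astype(np.uint8); n,l,st,c=cv2.connectedComponentsWithStats(m); k=1+np.argmax(st[1:,4])
pts=np.argwhere(l==k)[:,::-1].astype(np.float32)+[250,235]; r=cv2.minAreaRect(pts.astype(np.float32)); W=[ray(f,u,v,.031) for u,v in cv2.boxPoints(r)]
print('dark',st[k],np.mean(W,0),[ang(W[i],W[(i+1)%4]) for i in range(2)],[np.linalg.norm(W[i]-W[(i+1)%4]) for i in range(2)])
for yaw in (90,-90,111,-69):
  for p in ([.5,.245,.011],[.46,.02,.08],[.58,.07,.08]): print(yaw,np.round(env.inverse_kinematics(p,[180,0,yaw])))
```

```text
board c [0.50244518 0.24885043 0.008     ] yaw -0.40429058327270717 0.010116199770409612 len 0.12898699769366612 0.03535549058224411
lip mid [0.52599808 0.05437675 0.021     ] yaw 22.315663312052735 0.12036227172737322
far [0.55817077 0.07007844 0.032     ] 22.90866798491237
base [0.5055068 0.0472659 0.004    ] [np.float64(23.494267444371218), np.float64(23.42378375480233), np.float64(25.437070023321454), np.float64(23.28464398850908)] 0.15404340060736538 0.14651372918865402
roller 0.93 [ 0.46770676 -0.37425735  0.031     ] [np.float64(-82.52966429538854), np.float64(-174.75138991899175)] [np.float64(0.10698537518790562), np.float64(0.03268963108304025)]
roller 0.68 [0.47438088 0.03528755 0.031     ] [np.float64(-67.39243159344983), np.float64(-156.93665433604187)] [np.float64(0.10441147943109315), np.float64(0.0330470458125665)]
board 0.56 [0.50131848 0.25519836 0.008     ] [np.float64(-89.10015366319737), np.float64(-177.10346006115233)] [np.float64(0.050432885997720854), np.float64(0.12560751016784574)]
board 0.52 [0.50469227 0.0475401  0.008     ] [np.float64(-65.82267411655869), np.float64(-155.95627293910852)] [np.float64(0.17239926962253008), np.float64(0.15377151873827863)]
dark [  9   8  40  26 468] [0.47316646 0.03572742 0.031     ] [np.float64(-66.57940030153752), np.float64(-156.08744911584068)] [np.float64(0.09550975003191912), np.float64(0.029652086841482773)]
90 [ 43.  26. -21.   0. -42. 137.]
90 [ 23.  13. -30.   0. -47. 157.]
90 [ 23.  24. -14.   0. -53. 157.]
-90 [ 43.  26. -21.   0. -42. -43.]
-90 [ 23.  13. -30.   0. -47. -23.]
-90 [ 23.  24. -14.   0. -53. -23.]
111 [ 43.  26. -21.   0. -42. 158.]AttributeError: 'NoneType' object has no attribute 'rint'

The above exception was the direct cause of the following exception:

Traceback (most recent call last):
TypeError: loop of ufunc does not support argument 0 of type NoneType which has no callable rint method
```

```bash
cat >> h.py <<'E'
B=23.2; TZ=.012
def tool(phi,beta=B): return (R.from_euler('ZY',[beta,-np.degrees(phi)],degrees=True)*R.from_euler('ZX',[-90,180],degrees=True))
def eul(r): return r.as_euler('xyz',degrees=True)
E
python3 - <<'E'
from h import *
o=eul(tool(0,-0.2)); print(o)
env.gripper_to(1.0,40)
env.goto([.502,.249,.12],o)
print('hit',env.move_straight([.502,.249,TZ],rate=.1,force_limit=5))
s=env.read_state(); print(s['position'],s['tool_rot'],s['force'])
env.gripper_to(0.0,40)
s=env.read_state(); print(s['opening'],s['finger_force'],s['force'],s['position'])
env.move_straight([.502,.249,.14],rate=.1); env.dwell(.3)
s=env.read_state(); print(s['clock'],s['opening'],s['finger_force'],s['force'],s['wrist_torque'])
f=env.grab_frame('scene'); cv2.imwrite('pics/d.png',cv2.resize(f['image'][80:240,140:340],None,fx=4,fy=3.75,interpolation=cv2.INTER_CUBIC)[:600])
E
```

```text
[180.    0.  -90.2]
hit False
[0.50249738 0.24940217 0.01267428] [-1.79931265e+02  5.16060793e-02 -9.01870312e+01] [0.33306186 0.51528113 0.37849888]
0.25866589188461947 39.99903917312622 [ 0.3059087   0.54063008 -0.45351162] [0.50205269 0.24906209 0.01200492]
7.3 0.25722809482715386 39.998483061790466 [-0.30530494  0.25519065 -2.15707262] [ 0.12670855 -0.03836403  0.01961316]
```

View pics/d.png

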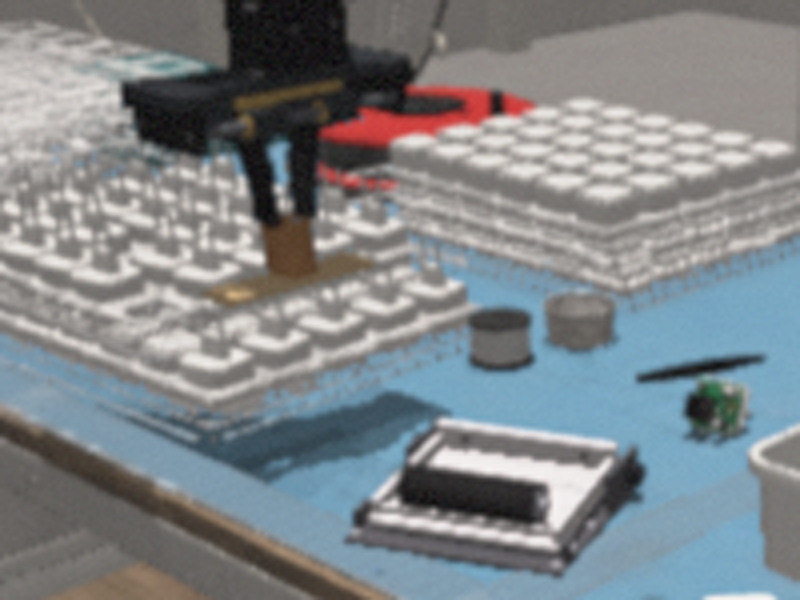

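The board is gripped level, with the handle at (290,245) of the crop, and the roller is undisturbed. Next I lay the board on the roller and roll the first stretch, which also gives the slope.

```bash
cat >> h.py <<'E'
import json
RC=np.array([.4735,.0355]); u=np.array([np.cos(np.radians(B)),np.sin(np.radians(B)),0]); zz=np.array([0,0,1.])
def pose(s,dz,a,phi=None,L=None):
    """TCP pose with the roller axis s (m) uphill along a deck of slope a; dz height correction"""
    phi=a if phi is None else phi; L=-.033+(s-.020) if L is None else L
    n=-np.sin(phi)*u+np.cos(phi)*zz; t=np.cos(phi)*u+np.sin(phi)*zz
    c=np.r_[RC,0]+u*(s-.020)*np.cos(a)+zz*(.014+s*np.sin(a)+.016*np.cos(a)+dz)
    return c+.016*n+L*t+TZ*n, eul(tool(phi))
def frc(T,n=3):
    F=[]
    for _ in range(n): env.dwell(.02); F.append(env.read_state()['force'])
    return np.mean(F,0)-T
def save(**k): json.dump(k,open('st.json','w'))
def load(): return json.load(open('st.json'))
def roll(st,s_end,ds,target=6.,k=20000.,gain=.6,rate=.04,verbose=1,stopfx=None):
    T=np.array(st['T']); log=[]; i=0
    while st['s']<s_end-1e-6:
        st['s']+=ds; p,o=pose(st['s'],st['dz'],st['a']); env.move_straight(p,o,rate=rate)
        F=frc(T); 
        for _ in range(3):
            e=target-F[2]
            if abs(e)<2 : 
                st['dz']-=np.clip(.3*e/k,-.0003,.0003); break
            st['dz']-=np.clip(gain*e/k,-.0003,.0003); p,o=pose(st['s'],st['dz'],st['a']); env.move_straight(p,o,rate=.02); F=frc(T)
        log.append((st['s'],st['dz'],F[2],F@u)); i+=1
        if i%verbose==0: print('%.1f dz %.2f F %.1f fx %.1f'%(st['s']*1e3,st['dz']*1e3,F[2],F@u))
        if stopfx and F@u<-stopfx: break
        if F[2]>16: print('HIGH',F); break
    save(**st); return np.array(log)
E
python3 - <<'E'
from h import *
env.gripper_to(0.0,55)
a=.06; p,o=pose(.020,.03,a); env.goto(p+[0,0,.04],o); env.move_straight(p,o); env.dwell(.3)
T=frc(0,6); print('tare',T)
p1,_=pose(.020,.004,a); env.move_straight(p1,rate=.08)
p2,_=pose(.020,-.004,a); print('hit',env.move_straight(p2,rate=.008,force_limit=3))
q=env.read_state()['position']; dz=-.004+(q-p2)[2]; F=frc(T); print('contact dz',dz,F)
st=dict(s=.020,dz=float(dz),a=a,T=list(T))
for _ in range(4):
    st['dz']-=float(np.clip(.5*(6-F[2])/20000,-.0003,.0003)); p,_=pose(.020,st['dz'],a); env.move_straight(p,rate=.01); F=frc(T); print(st['dz'],F)
l=roll(st,.036,.002); print('slope est',a+np.polyfit(l[2:,0],l[2:,1]+(l[2:,2]-6)/20000,1)[0],env.read_state()['clock'])
f=env.grab_frame('scene'); cv2.imwrite('pics/e.png',cv2.resize(f['image'][120:260,180:340],None,fx=4.5,fy=4.2,interpolation=cv2.INTER_CUBIC))
E
```

```text
tare [ 0.09276503  0.3152797  -1.33307347]
hit True
contact dz -0.0003588439921221355 [-0.19619282 -0.3229073   4.1266665 ]
-0.00040567732968826547 [-0.69962617 -0.61033518  4.25764016]
-0.0004492363256924977 [-0.48401081 -0.751218    5.28162783]
-0.0004671956298541548 [-1.03220742 -0.54126257  6.15058302]
-0.00046343105442639746 [-1.00996574 -0.4781474   6.36846637]
22.0 dz -0.47 F 5.7 fx -0.6
24.0 dz -0.46 F 6.3 fx -0.3
26.0 dz -0.45 F 7.1 fx -1.1
28.0 dz -0.43 F 7.0 fx -0.7
30.0 dz -0.42 F 6.9 fx -0.8
32.0 dz -0.40 F 7.3 fx -0.6
34.0 dz -0.37 F 7.7 fx -0.8
36.0 dz -0.34 F 8.0 fx -1.1
slope est 0.07523265728674013 14.0917
```

View pics/e.png

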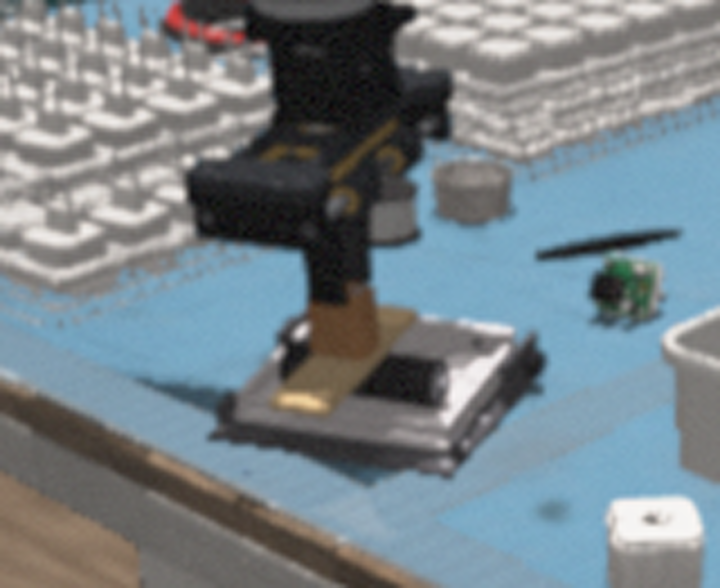

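The roller has moved up under the board, which appears at (340,360) of the crop. The slope is about 0.073 rad. I'll update it and carry on to just short of the lip.

```bash
sed -i 's/abs(e)<2 /abs(e)<1.2/' h.py
python3 - <<'E'
from h import *
st=load(); a=.073; st['dz']+=st['s']*(np.sin(st['a'])-np.sin(a))+.0001; st['a']=a
l=roll(st,.064,.002,verbose=2); print(np.polyfit(l[2:,0],l[2:,1],1)[0]+a)
F=frc(np.array(st['T'])); s=env.read_state(); print(F,s['wrist_torque'],s['clock'],s['opening'])
E
```

```text
40.0 dz -0.52 F 7.0 fx -0.7
44.0 dz -0.41 F 6.8 fx -0.8
48.0 dz -0.34 F 6.8 fx -0.5
52.0 dz -0.26 F 7.1 fx -0.6
56.0 dz -0.19 F 6.7 fx -1.0
60.0 dz -0.16 F 7.1 fx -0.8
64.0 dz -0.15 F 5.9 fx -0.6
0.08736519287409561
[-0.77594688 -0.46729536  6.27094426] [0.0580974  0.21684349 0.04424803] 20.7917 0.24594226020138696
```

Run:
```python
from h import *
f=env.grab_frame('top'); cv2.imwrite('pics/f.png',cv2.resize(f['image'][190:290,210:320],None,fx=6,fy=6,interpolation=cv2.INTER_CUBIC))
```

```text
(no output)
```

View pics/f.png

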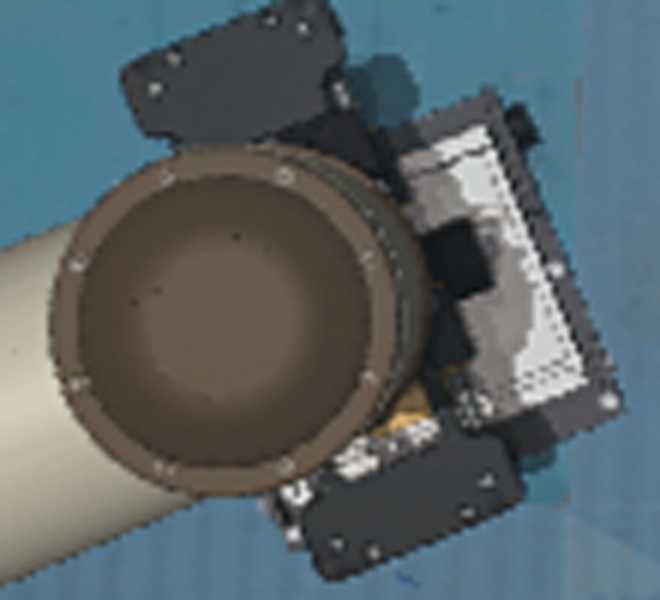

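The roller's right end at (465,258) of the crop is still square to the stand and just short of the lip. Now I take it over the lip in fine steps.

Run:
```python
from h import *
st=load(); a=.08; st['dz']+=st['s']*(np.sin(st['a'])-np.sin(a))+.0001; st['a']=a
roll(st,.0785,.0005,target=6.5,verbose=2)
print(env.read_state()['clock'])
```

```text
65.0 dz -0.72 F 5.2 fx -0.7
66.0 dz -0.75 F 5.5 fx -0.6
67.0 dz -0.76 F 6.2 fx -1.1
68.0 dz -0.74 F 7.0 fx -2.6
69.0 dz -0.58 F 7.5 fx -3.9
70.0 dz -0.32 F 7.4 fx -2.7
71.0 dz -0.02 F 8.2 fx -2.9
72.0 dz 0.13 F 7.5 fx -2.4
73.0 dz 0.27 F 7.5 fx -2.2
74.0 dz 0.50 F 7.4 fx -1.7
75.0 dz 0.56 F 7.3 fx -1.1
76.0 dz 0.59 F 7.4 fx -1.2
77.0 dz 0.59 F 6.0 fx -0.8
78.0 dz 0.58 F 6.5 fx -0.1
37.9417
```

Run:
```python
from h import *
st=load()
roll(st,.0885,.0008,target=5.5,verbose=1,stopfx=3.5)
print(env.read_state()['clock'])
f=env.grab_frame('top'); a=cv2.resize(f['image'][190:290,210:320],None,fx=3.6,fy=5,interpolation=cv2.INTER_CUBIC)
f=env.grab_frame('scene'); b=cv2.resize(f['image'][150:250,220:320],None,fx=4,fy=5,interpolation=cv2.INTER_CUBIC)
cv2.imwrite('pics/g.png',np.hstack([a,b]))
```

```text
79.3 dz 0.59 F 6.3 fx 0.2
80.1 dz 0.59 F 5.5 fx 0.1
80.9 dz 0.58 F 5.0 fx -0.2
81.7 dz 0.40 F 3.6 fx 0.5
82.5 dz 0.09 F 3.4 fx 0.5
83.3 dz -0.21 F 3.5 fx 0.5
84.1 dz -0.52 F 3.0 fx 0.7
84.9 dz -0.81 F 2.9 fx 0.7
85.7 dz -1.07 F 2.8 fx -0.5
86.5 dz -1.23 F 4.2 fx -0.8
87.3 dz -1.29 F 4.4 fx -0.7
88.1 dz -1.46 F 2.7 fx -3.1
88.9 dz -1.64 F 3.8 fx -1.3
50.2417
```

View pics/g.png

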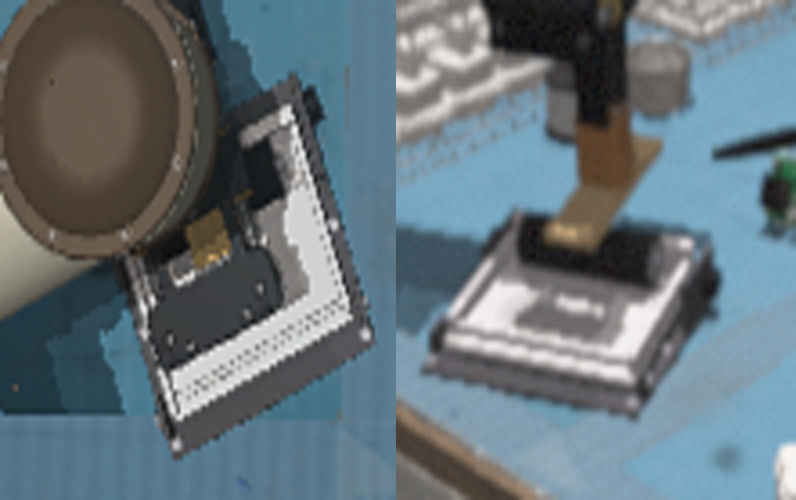

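The roller lies square by the end stop at (262,175) of the left half, under the board's rear. The height fell 2.2 mm from the crest, so it is in the groove. Now I lift off and lay the board down.

Run:
```python
from h import *
p=env.read_state()['position']; env.move_straight(p+[0,0,.06],rate=.12)
o=eul(tool(0,-0.2)); env.goto([.502,.252,.09],o); env.move_straight([.502,.252,.022],rate=.1)
print('hit',env.move_straight([.502,.252,.009],rate=.02,force_limit=4)); s=env.read_state(); print(s['position'],s['force'],s['clock'])
env.gripper_to(0.7); env.move_straight([.502,.252,.13],rate=.15); env.dwell(.2); print(env.read_state()['clock'])
f=env.grab_frame('top'); a=cv2.resize(f['image'][190:290,170:320],None,fx=2.9,fy=5,interpolation=cv2.INTER_CUBIC)[:,:435]
f=env.grab_frame('scene'); b=cv2.resize(f['image'][150:250,190:310],None,fx=3,fy=5,interpolation=cv2.INTER_CUBIC)
cv2.imwrite('pics/i.png',np.hstack([a,b]))
```

```text
hit True
[0.50196443 0.25203412 0.01193307] [-0.97722965 -0.02166851  4.90373841] 53.1417
55.2083
```

View pics/i.png

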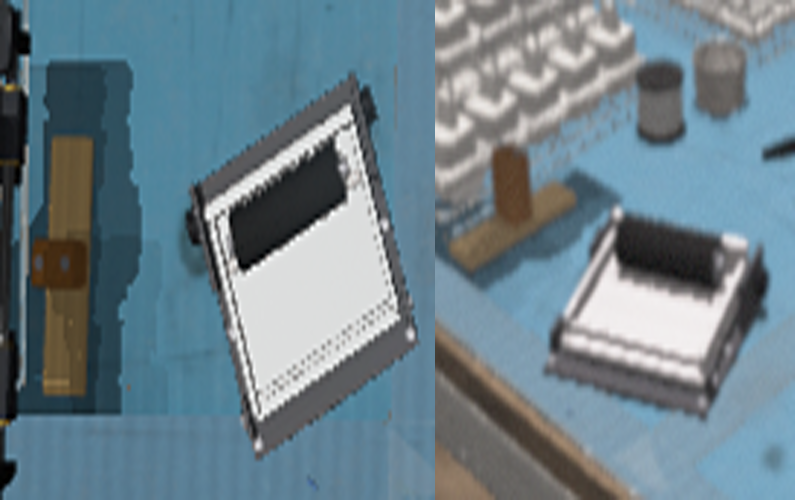

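The roller lies in the groove at the stop, at (290,205), and the board lies flat on the bench at (65,265). Nothing touches the robot, so I'm handing in.

```bash
python3 -c "
from h import *
print(env.close_job())"
```

```text
the job is handed in; nothing more can be done
None
```

The black roller was rolled up under the board into the groove against the end stop, the felt pressing force was about 3 to 8 N wherever it was printed, and the board lies sole down on the bench clear of the stand; the job was handed in at about 55 s.

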